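Clip a slide carrier onto the sprung microscope stage

TASK

Set the slide carrier down flat in the empty nest of the sprung microscope stage, without dropping it, and let go of it. Then press the stage's steel clip down over the carrier's end until it snaps past its dead point and stays shut by itself; press no harder than that needs (20 N is too much for the stage), and leave the other things on the bench where they are.

Things in the scene. Friction and masses are not known exactly. Their poses are not given: they have to be found in the camera images.
- carrier_mid (a point): Slide carrier: a flat grey plastic block, 44 mm (its x) by 110 mm (its y) by 17 mm high, a 76 x 26 mm glass slide let into its top; 0.12 kg, loose, lying flat on the bench. The point is its centre, 8.5 mm above its underside. Grasp it from above across its 44 mm width, near the middle. Half a turn about the vertical makes no difference.
- nest (a point): Nest on the sprung stage: centre of its flat floor, 64 mm above the bench, where the carrier's underside rests. x across the carrier's width, y along its length towards the clip's hinge, z up. 6 mm high corner walls leave the carrier 2.5 mm on every side; on the long sides they begin 34 mm from the middle, leaving room for fingers.
- dock: White base of the sprung stage, 130 x 215 mm, fixed to the bench; origin on the bench under the nest's centre, axes those of the nest. The black stage plate (100 x 190 mm) floats in it on springs: pressed, it sinks straight down several millimetres, by an amount not given (hard stop at 16 mm), and nest, hinge and clip go down with it.
- clip_hinge (a point): Hinge line of the stage's clip (parallel to the nest's x): 115 mm from the nest's centre in its +y and 25 mm above the nest's floor, between two dark steel posts 32 mm high. Same axes as the nest.
- clip_roller (a point): Centre of the clip's free end, a steel cross roller 12 mm thick, 34 mm wide, on a steel bar 24 mm wide and 6 mm thick; 70 mm from the hinge line, on the nest's side. Press here, from above. Open, the clip slopes up, to 90 mm above the nest floor, clear of the carrier's way straight down. Shut, it is level and the roller lies over the carrier's end, 2 mm above it.
- clip (a joint): Clip swing in rad: 0 open (0.95 rad above level), 0.95 shut (level). Friction holds it where it is left, until a nose on its side meets a sprung detent on a 30 mm post at about 0.87: there the force climbs to about 10 N at the roller, as the stage sinks, then drops at the snap; past 0.93 it pulls itself shut. Press along the roller's arc about the hinge: straight down on the wide-open clip may bind.
- carrier: The carrier again; origin at the centre of its underside, same axes as carrier_mid.
- dish: A closed clear round dish, 92 mm across, 15 mm high; loose, a bystander to be left alone; origin at the centre of its underside.
- objective: A steel microscope objective standing upright, 24 mm across, 45 mm high; loose, a bystander to be left alone; origin at the centre of its underside.
- oil: A small amber bottle with black cap, 32 mm across, 62 mm high; loose, a bystander to be left alone; origin at the centre of its underside.
- slidebox: A flat white slide box with grey lid, 102 x 87 x 34 mm; loose, a bystander to be left alone; origin at the centre of its underside.
- mouse: A black computer mouse, 105 x 60 x 30 mm; loose, a bystander to be left alone; origin at the centre of its underside.
- eyepiece: A black eyepiece standing upright, 36 mm across, 44 mm high; loose, a bystander to be left alone; origin at the centre of its underside.
- tweezers: Steel tweezers lying flat, 125 mm long (its y), 5 mm high; loose, a bystander to be left alone; origin at the centre of its underside.
Mind the look-alikes: they are no part of the job. What is shaped like the carrier but orange or purple is not meant.

How it is judged (in metres and radians):
On the way, in this order (a step that is already met when the one before it is completed fails the run):
1. the carrier lies seated in the nest, let go, with the clip still open (x of carrier_mid in the frame of nest between -0.004 and 0.004 m and y of carrier_mid in the frame of nest between -0.004 and 0.004 m and z of carrier_mid in the frame of nest between 0.0065 and 0.0105 m and angle between the y axis of carrier_mid and the y axis of nest, either way round below 0.08 rad and angle between the z axis of carrier_mid and the z axis of nest, either way round below 0.04 rad and value of joint clip below 0.5 rad and contact force between the fingers and carrier below 0.05 N), for 0.2 s.
2. the clip has snapped past its dead point with the carrier seated (x of carrier_mid in the frame of nest between -0.004 and 0.004 m and y of carrier_mid in the frame of nest between -0.004 and 0.004 m and z of carrier_mid in the frame of nest between 0.0065 and 0.0105 m and angle between the y axis of carrier_mid and the y axis of nest, either way round below 0.08 rad and angle between the z axis of carrier_mid and the z axis of nest, either way round below 0.04 rad and value of joint clip above 0.93 rad), for 0.2 s.
At the end, for the whole second after the job is handed in: The carrier lies flat in the nest on the stage (centre within 4 mm of the nest's centre lengthwise and across, within 2 mm of its seated height, within 0.08 rad of the nest's direction and 0.04 rad of level), at rest, and the clip is shut over it (joint above 0.93 rad of 0.95) without being held (all of step 2 and linear speed of carrier below 0.02 m/s); the robot touches nothing.
It fails at once if the stage or its clip was pressed with more than 20 N (contact force between any of the arm, the fingers, carrier and dock above 20 N).
It fails at once if the carrier was dropped (falling untouched faster than 0.4 m/s) (linear speed of carrier above 0.4 m/s and contact force between the fingers and carrier below 0.01 N).
It fails at once if another thing on the bench was shifted by more than 30 mm (distance of any of dish, objective, oil, slidebox, mouse, eyepiece, tweezers from where it was at the start of the episode above 0.03 m).
It also fails if it takes over 61 s, if anything falls off the work surface, if the arm or the gripper's body presses on something with over 40 N, if the wrist force passes 120 N, or if a joint passes its speed limit or range.

ROBOT

A 6-joint arm with a two-finger parallel gripper is mounted at the origin on the work surface. World frame = base frame: x ahead of the robot, y to its left, z up, the work surface at z = 0. Lengths are in mm, angles in degrees, forces in N, time in s.
With the tool pointing down it reaches from about 300 to 875 mm from the base axis. Payload 4.2 kg.
Tool frame: the origin (TCP) lies where the fingers leave the gripper's body, on its centre line; the fingertips stand 73 mm ahead of it and the grasp point (between the pads) lies 54 mm ahead of it; z points along the fingers, y is the direction in which the jaws open and shut (so a half turn about z gives the same grasp; the last joint's range is limited). The gripper opens to 85 mm and grips with 20 to 120 N. Pads are 22 mm wide; open, the fingers measure 114 mm over their backs; the gripper's body (76 mm by 85 mm) begins 54 mm behind the grasp point. The pads swing forward as they close: fully open they stand 13 mm farther back than shut.
Start: joints at [-73.224, 18.312, 89.639, -0, 72.044, -1.146], TCP at [176.942, -547.106, 303.938] pointing down, gripper open.
Joint ranges: [-177.97, 177.97], [-48.28, 115.42], [12.27, 149.76], [-77.06, 257.06], [2.81, 150.46], [-146.56, 146.56]. Speed limits (degrees/s): [147.25, 147.25, 180, 180, 180, 180].

INTERFACE

Orientations are given as [roll, pitch, yaw] about the fixed x, y, z axes, in that order (R = Rz(yaw) Ry(pitch) Rx(roll)).
In Python, from plant import manip gives the robot as it stands.
- The arm moves only by the shell command python3 -m handwheel 'ROWS' [OPENING] [FORCE]. ROWS is JSON, a list of rows, each a list of 2 entries, a list of its own where there are three numbers: the shift along the tool's x, y, z in mm, then the turn, a rotation vector about the tool's x, y, z in rad. A call has 1 to 10 rows; each row is the pose to reach, as a shift and turn from the pose commanded when the call began, along the tool's axes at that moment; what a row does not reach only later rows make up. A row lasts 1/10 s, in which the tool goes at most 50 mm and 8.59 degrees, less where a joint would pass 70% of its speed; a pose out of reach is approached as far as the arm can. A call with a gripper value outside its range is refused whole. OPENING is the finger opening in mm, from 0 to 85.4, set as the call begins (- or left out, the last holds). The fingers move at their own pace and stop on an object; FORCE is the grip in N (left out, the last holds). Time passes only in rows, so rows that repeat a pose let the fingers close. It gives the time, the measured TCP pose, the force and the opening at its end, in the units of the state.
- manip.sense(): the state, without advancing time (a new reading comes with each control period).
- manip.read_camera(name): name is "side" or "top" or "wrist"; returns a dict with "color" (420x560x3 uint8, red, green, blue), "camera_matrix" (3x3 intrinsics, pixels), "k1" (the pictures are not rectified: a ray, as slopes to the right and down, at radius r is drawn at 1 + k1 r^2 times it, then the intrinsics apply), "view" (4x4, takes a point from world to camera coordinates); the wrist camera has in their place "hand_eye" (4x4, takes a point from camera to tool coordinates, whose origin is the TCP and whose axes are the flange's). Camera axes: x right, y down, z forward; pixel columns grow to the right and rows downward; lengths in mm; the calibration is good to about 2 mm. A picture is of the moment at which its call begins: read the wrist's pose just before it. There is no depth.
- manip.finish_job(): hands the job in, once; it reports no verdict.
Trained networks look in a picture, given as the dict that the camera call returned (one of the last four; its "shot" number tells which), for a name from the list of things; names that differ only in an ending like _2 or _b are one class to them, and where a whole thing is asked for, a point or a joint stands for the part that bears it (a point fixed in the world has none). Each returns a list of dicts, best first, with "conf" (0 to 1); they miss things now and then, are a little off and sometimes report something else, mostly with a low value. They report only what shows in the picture. A call takes as long as a camera call. They do not tell look-alikes from the thing itself.
- manip.find_in(picture, label): "rect" ([centre column, centre row, width, height] in pixels, round what is visible of it).
- manip.cut_out(picture, label): "region" (420x560 bool, what is visible of it) and "rect" ([centre column, centre row, width, height] in pixels, round what is visible of it).
- manip.spot_point(picture, label): "pixel" ([column, row] in pixels: a listed point, or the origin of a listed thing).
The state is a dict: "time": time; "joint_positions": joint angles; "qd": joint speeds; "joint_efforts": joint torques, N m; "eef_pos": TCP position; "orientation": TCP orientation; "force": force on the tool from outside, world axes, zero at the start; "moment": the same for the moment, N m; "opening": opening from 0.0 (shut) to 1.0 (fully open).
Only numpy, scipy, OpenCV 4.12 (cv2) and the standard library are available. Lean on these libraries where they do the work, as an engineer would, in place of code of your own. Each camera call takes 0.05 s, during which the arm holds its last target. There are 200 camera calls.

## Working session

There is one attempt and no reset: what is moved stays moved. The work goes in short steps, Python scripts to look and compute and a shell command to move; the robot and the scene stay as the last step left them, time stands still between calls to the robot, and variables do not carry over. Pictures are saved under pics/ and viewed, about 8 in all and at most 12, crops included, and the job is handed in when it is done.

```bash
mkdir -p pics; ls; cat > h.py <<'E'
import numpy as np, cv2, pickle
from scipy.spatial.transform import Rotation as Ro
from plant import manip
def tool(s):
    T=np.eye(4);T[:3,:3]=Ro.from_euler('xyz',s['orientation'],degrees=True).as_matrix();T[:3,3]=s['eef_pos'];return T
def shot(n):
    s=manip.sense();p=manip.read_camera(n)
    p['T']=tool(s)@np.array(p['hand_eye']) if n=='wrist' else np.linalg.inv(np.array(p['view']))
    return p
def save(p,f,crop=None,sc=1):
    im=p['color'][:,:,::-1]
    if crop: im=im[crop[1]:crop[3],crop[0]:crop[2]]
    cv2.imwrite('pics/'+f,cv2.resize(np.ascontiguousarray(im),None,fx=sc,fy=sc,interpolation=cv2.INTER_CUBIC))
def world(p,px,z):
    K=np.array(p['camera_matrix']);u=(np.array(px,float)-K[:2,2])/[K[0,0],K[1,1]]
    v=u.copy()
    for _ in range(30): v=u/(1+p['k1']*(v@v))
    d=p['T'][:3,:3]@[v[0],v[1],1];o=p['T'][:3,3]
    return o+d*(z-o[2])/d[2]
def proj(p,X):
    c=np.linalg.inv(p['T'])@[*X,1];v=c[:2]/c[2];v=v*(1+p['k1']*(v@v));K=np.array(p['camera_matrix'])
    return v*[K[0,0],K[1,1]]+K[:2,2]
E
python3 - <<'E'
from h import *
s=manip.sense();print(s)
ps={n:shot(n) for n in('top','side')}
for n,p in ps.items():
    save(p,n+'0.png',sc=1.4); print(n,p['T'][:3,3].round(),p['T'][:3,2].round(2),p['k1'])
    for l,z in(('carrier_mid',8.5),('nest',64),('clip_hinge',89),('clip_roller',154)):
        for r in manip.spot_point(p,l)[:4]: print(l,r['conf'],np.round(r['pixel'],1),world(p,r['pixel'],z).round(1))
    for l in('carrier','dish','objective','oil','slidebox','mouse','eyepiece','tweezers'):
        for r in manip.find_in(p,l)[:3]: print(l,round(r['conf'],2),np.round(r['rect']),world(p,r['rect'][:2],10).round())
E
```

```text
pics
{'time': 0.0, 'joint_positions': array([-7.32247656e+01,  1.83523188e+01,  8.97085464e+01, -1.77455107e-04,
        7.20453272e+01, -1.14804181e+00]), 'qd': array([ 0.00369762,  0.0227613 ,  0.00248268,  0.0263906 ,  0.00991353,
       -0.03531715]), 'joint_efforts': array([ 1.14561102e-03, -4.15517020e+01, -2.34160745e+01,  1.74873171e-04,
        8.39417742e-03,  7.25859138e-06]), 'eef_pos': array([ 176.82646093, -546.75117374,  303.06085609]), 'orientation': array([-1.79893826e+02, -1.95896802e-03,  1.79233293e+01]), 'force': array([-0.23890523,  0.65077725,  0.25200851]), 'moment': array([-0.00293602,  0.00801477,  0.00998747]), 'opening': 0.9993871426931318}
top [ 465.  -21. 1274.] [ 0.11  0.02 -0.99] 0.010077461607433882
carrier_mid 0.75 [191.5 203.5] [629.4 241.6   8.5]
carrier_mid 0.75 [251.5 198.1] [646.2  81.2   8.5]
carrier_mid 0.67 [128.6 195.7] [648.  411.8   8.5]
carrier_mid 0.67 [125.9 267.8] [455.5 409.2   8.5]
nest 0.55 [346.  241.3] [ 531.7 -164.3   64. ]
clip_hinge 0.62 [305.  246.2] [516.6 -60.5  89. ]
carrier 0.75 [252. 199.  43.  42.] [644.  80.  10.]
carri
[... 798 characters left out ...]
0.2 203.1] [ 526.8 -168.3   64. ]
clip_hinge 0.63 [296.2 214.9] [516.5 -64.6  89. ]
clip_roller 0.22 [295.6 214. ] [498.7  26.1 154. ]
carrier 0.8 [199. 345.  49.  23.] [640. 412.  10.]
carrier 0.73 [230. 300.  22.  36.] [619. 248.  10.]
carrier 0.63 [242. 263.  32.  31.] [634.  95.  10.]
dish 0.56 [301. 315.  35.  27.] [430. 254.  10.]
oil 0.48 [215. 237.  10.  21.] [751.  -0.  10.]
oil 0.35 [198. 276.  11.  30.] [733. 179.  10.]
slidebox 0.65 [290. 178.  30.  23.] [ 615. -405.   10.]
mouse 0.89 [357. 189.  27.  19.] [ 374. -388.   10.]
eyepiece 0.71 [315. 274.  14.  20.] [426.  92.  10.]
eyepiece 0.6 [196. 279.  11.  33.] [734. 192.  10.]
tweezers 0.5 [196. 278.   8.  25.] [734. 190.  10.]
```

View pics/top0.png

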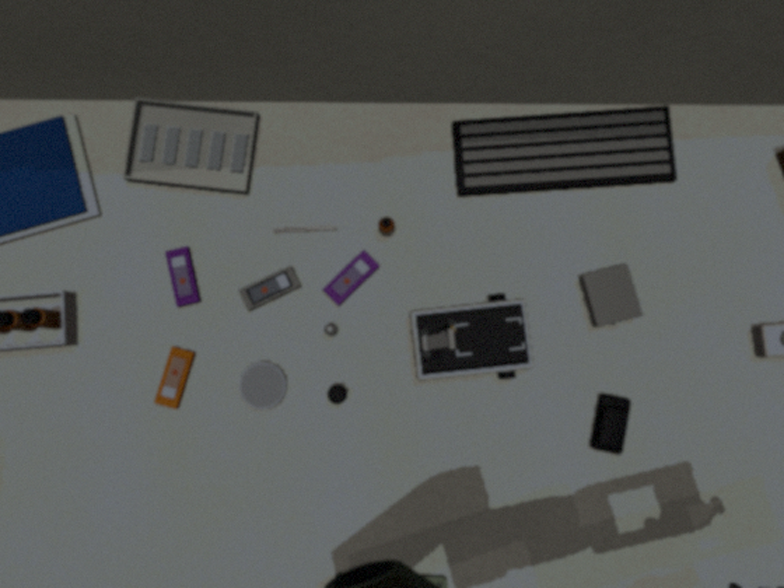

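View pics/side0.png

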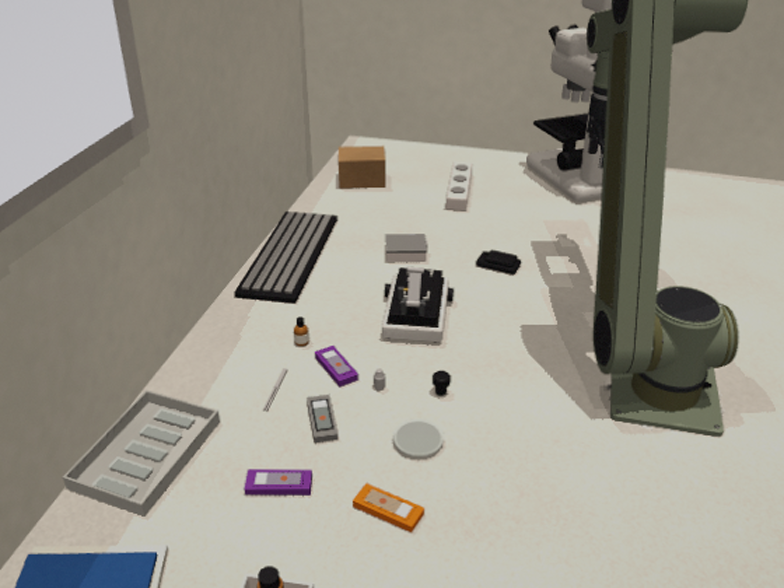

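The pictures show the grey carrier at top (191,204) and side (229,301). The look-alikes are purple at top (131,198) and (251,198), and orange at (126,268). Their coloured bodies rule them out, so I choose grey. The dock is at top (337,241), with the clip at its +y end.

```bash
cat >> h.py <<'E'
def delta(pos,yaw,tilt=None):
    """shift (mm) & rotvec (rad) in tool axes from present pose to tcp pos, tool down with euler yaw"""
    T=tool(manip.sense());R=T[:3,:3]
    G=Ro.from_euler('xyz',[180,0,yaw],degrees=True).as_matrix() if tilt is None else tilt
    print('shift',(R.T@(np.array(pos)-T[:3,3])).round(1),'rot',Ro.from_matrix(R.T@G).as_rotvec().round(4))
E
python3 - <<'E'
from h import *
p=shot('wrist');print(np.array(p['hand_eye']).round(2),np.array(p['camera_matrix'])[0,0]);
t=shot('top'); save(t,'c1.png',(110,170,280,300),4.5)
delta([500,-120,350],18);delta([600,230,300],18)
E
```

```text
[[-0.000e+00 -9.500e-01 -3.100e-01  8.026e+01]
 [ 1.000e+00 -0.000e+00  0.000e+00  3.000e-02]
 [-0.000e+00 -3.100e-01  9.500e-01 -6.949e+01]
 [ 0.000e+00  0.000e+00  0.000e+00  1.000e+00]] 301.1273401476699
shift [ 438.8 -307.   -46.1] rot [ 0.0001  0.     -0.0013]
shift [ 641.7 -609.2    3.9] rot [ 0.0001  0.     -0.0013]
```

View pics/c1.png

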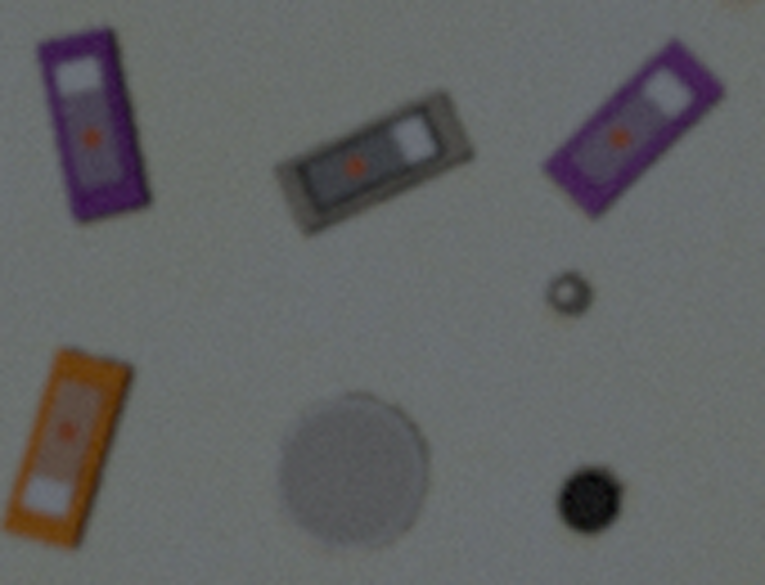

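The crop confirms that the only grey one of the four, at top (191,204), is the carrier. I'll look at the dock on the way.

```bash
python3 -m handwheel '[[[40,-24,0],[0,0,0]],[[80,-48,0],[0,0,0]],[[120,-72,0],[0,0,0]],[[160,-96,0],[0,0,0]],[[200,-120,0],[0,0,0]],[[240,-144,0],[0,0,0]],[[280,-168,0],[0,0,0]],[[320,-192,0],[0,0,0]],[[360,-216,0],[0,0,0]],[[400,-240,0],[0,0,0]]]' 85 && python3 -m handwheel '[[[40,-24,0],[0,0,-0.1]],[[80,-48,0],[0,0,-0.2]],[[94,-60,0],[0,0,-0.2]],[[94,-60,0],[0,0,-0.2]],[[94,-60,0],[0,0,-0.2]]]'
cat > look.py <<'E'
from h import *
import sys
p=shot('wrist');save(p,sys.argv[1],sc=1.4)
for l,z in(('nest',64),('clip_hinge',89),('clip_roller',154),('dock',0),('carrier_mid',8.5)):
    for r in manip.spot_point(p,l)[:3]: print(l,round(r['conf'],2),np.round(r['pixel'],1),world(p,r['pixel'],z).round(1))
pickle.dump(p,open(sys.argv[1]+'.pkl','wb')); s=manip.sense();print(s['time'],s['eef_pos'],s['orientation'],s['force'])
E
python3 look.py dock1.png
```

```text
time: 2.4
eef_pos: [484.7, -194.0, 304.2]
orientation: [180.0, -0.0, 17.9]
force: [0.9, -0.1, -0.1]
opening: 0.996
time: 2.9
eef_pos: [554.4, -109.6, 303.7]
orientation: [180.0, 0.1, 29.4]
force: [-0.3, 0.3, 0.2]
opening: 0.991
nest 0.74 [321.4 234.2] [ 533.3 -174.    64. ]
clip_hinge 0.92 [219.5 197.8] [524.5 -58.1  89. ]
clip_roller 0.7 [251.5 234.6] [532.6 -96.  154. ]
dock 0.57 [311.8 212. ] [ 535. -168.    0.]
dock 0.4 [490.3 240.2] [ 619.7 -401.6    0. ]
carrier_mid 0.97 [165.9  16.3] [648.8  82.7   8.5]
3.2 [ 554.17243796 -110.55841123  304.11674253] [ 1.79982483e+02 -3.65571411e-03  2.92904475e+01] [ 0.36242319 -0.25988564  0.75984033]
```

View pics/dock1.png

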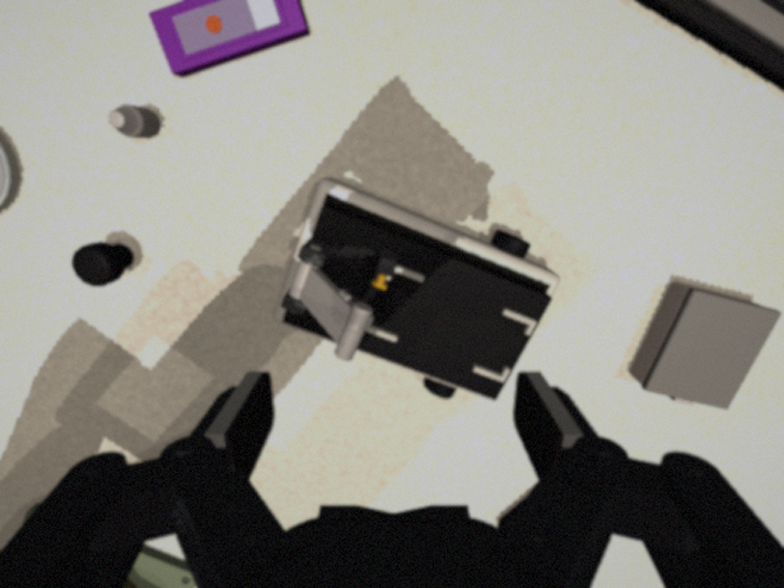

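The dock is in full view: nest at (321,234), hinge at (220,198), roller at (251,235), all in original pixels. The nest and hinge come out 116 mm apart, and 115 was expected. I'll crop in for the corner walls.

```bash
python3 - <<'E'
from h import *
p=pickle.load(open('dock1.png.pkl','rb'));q=dict(p);q['color']=p['color'].copy()
im=cv2.convertScaleAbs(q['color'],alpha=1.3)
n=np.array([533.3,-174]);a=np.deg2rad(4.3);y=np.array([-np.sin(a),np.cos(a)]);x=np.array([y[1],-y[0]])
im=cv2.resize(im[120:290,190:410],None,fx=3.6,fy=3.6,interpolation=cv2.INTER_CUBIC)
for sx in(-1,1):
  for sy in(-1,1):
    c=n+x*24.5*sx+y*57.5*sy
    u=(proj(p,[*c,70])-[190,120])*3.6;print(sx,sy,u.round());cv2.circle(im,tuple(int(v) for v in u),4,(255,0,0),1)
cv2.imwrite('pics/dcrop.png',im[:,:,::-1])
E
```

```text
-1 -1 [600. 554.]
-1 1 [270. 412.]
1 -1 [680. 425.]
1 1 [339. 271.]
```

View pics/dcrop.png

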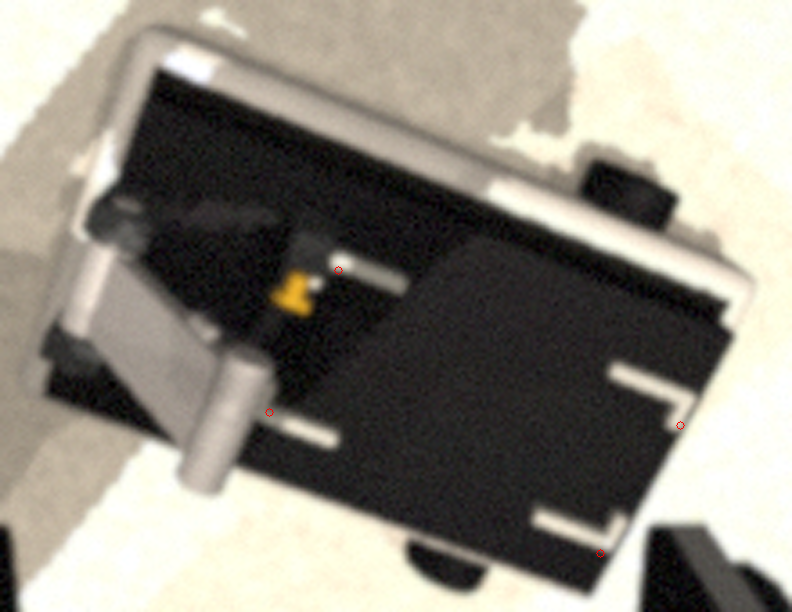

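```bash
python3 - <<'E'
from h import *
p=pickle.load(open('dock1.png.pkl','rb'))
L=np.array([[24.5,34],[24.5,-34],[-24.5,34],[-24.5,-34]]);U=np.array([[402,293],[609,379],[342,432],[537,510]])/3.6+[190,120]
W=np.array([world(p,u,z)[:2] for u,z in zip(U,(70,70,64,64))]);print(W.round(1))
M,s=cv2.estimateAffinePartial2D(L,W);print(M,np.hypot(*M[:,0]),np.rad2deg(np.arctan2(M[1,0],M[0,0])))
h=world(p,[219.5,197.8],89)[:2];n=M[:,2];print('hinge',h,np.linalg.norm(h-n),np.rad2deg(np.arctan2(-(h-n)[0],(h-n)[1])))
# top base white edge for yaw: far long edge and carrier from top
t=shot('top')
c=manip.cut_out(t,'carrier_mid')
for r in c[:5]:
    q=cv2.minAreaRect(np.argwhere(r['region'])[:,::-1].astype(np.float32));b=cv2.boxPoints(q)
    w=np.array([world(t,x,17) for x in b]); print(r['conf'],w.mean(0).round(),[ (np.linalg.norm(w[i+1]-w[i]).round(),np.rad2deg(np.arctan2(*(w[i+1]-w[i])[:2][::-1])).round(1)) for i in(0,1)])
delta([628+20,242+15,230],29)
E
```

```text
[[ 556.6 -134.3]
 [ 563.9 -202.1]
 [ 507.4 -142.2]
 [ 514.3 -209.8]]
[[ 1.00019562e+00 -1.23216143e-01  5.35541435e+02]
 [ 1.23216143e-01  1.00019562e+00 -1.72102261e+02]] 1.0077566682735726 7.022999178097683
hinge [524.5242987  -58.14061915] 114.49293871968624 5.521857087233429
0.71 [644. 404.  17.] [(np.float64(51.0), np.float64(-77.7)), (np.float64(114.0), np.float64(-166.1))]
0.69 [645.  84.  17.] [(np.float64(109.0), np.float64(-43.6)), (np.float64(48.0), np.float64(-134.4))]
0.56 [625. 237.  17.] [(np.float64(114.0), np.float64(-62.2)), (np.float64(48.0), np.float64(-152.0))]
0.55 [452. 408.  17.] [(np.float64(113.0), np.float64(-14.8)), (np.float64(53.0), np.float64(-106.3))]
shift [ 261.5 -274.4   74. ] rot [ 0.0003 -0.0001  0.0056]
```

```bash
python3 -m handwheel '[[[26,-30,0],[0,0,-0.148]],[[52,-60,0],[0,0,-0.296]],[[78,-90,0],[0,0,-0.444]],[[104,-120,0],[0,0,-0.592]],[[130,-150,10],[0,0,-0.74]],[[156,-180,25],[0,0,-0.888]],[[182,-210,40],[0,0,-1.036]],[[208,-240,55],[0,0,-1.184]],[[235,-270,68],[0,0,-1.332]],[[235,-270,80],[0,0,-1.48]]]' && python3 -m handwheel '[[[0,0,0],[0,0,-0.073]],[[0,0,0],[0,0,-0.073]],[[0,0,0],[0,0,-0.073]],[[0,0,0],[0,0,-0.073]]]'
cat > car.py <<'E'
from h import *
import sys
p=shot('wrist');save(p,sys.argv[1],sc=1.2);s=manip.sense();print(s['time'],s['eef_pos'],s['orientation'])
for r in manip.spot_point(p,'carrier_mid')[:3]: print('mid',round(r['conf'],2),np.round(r['pixel']),world(p,r['pixel'],8.5).round(1))
for r in manip.cut_out(p,'carrier')[:3]:
    g=r['region'].astype(np.uint8);q=cv2.minAreaRect(np.argwhere(g)[:,::-1].astype(np.float32));print(r['conf'],np.round(r['rect']),q)
    c=max(cv2.findContours(g,0,2)[0],key=cv2.contourArea).reshape(-1,2)
    w=np.array([world(p,x,17)[:2] for x in c]);m=cv2.minAreaRect(w.astype(np.float32));print('world',m)
E
python3 car.py car1.png
```

```text
time: 4.3
eef_pos: [627.5, 245.4, 222.7]
orientation: [179.9, -0.1, 114.7]
force: [-0.8, -0.9, -0.9]
opening: 0.994
time: 4.7
eef_pos: [627.2, 240.5, 224.4]
orientation: [179.9, 0.0, 118.3]
force: [0.4, -1.2, -0.8]
opening: 0.999
4.75 [627.1569156  240.55501658 224.46773186] [1.79944909e+02 1.15250961e-02 1.18276852e+02]
mid 0.8 [390.  36.] [643.3 407.9   8.5]
mid 0.72 [232. 320.] [648.6  85.1   8.5]
mid 0.18 [ 52. 221.] [434.7 106.9   8.5]
0.85 [396.  41. 147.  82.] ((393.9772033691406, 37.96058654785156), (134.69314575195312, 65.12423706054688), 14.931418418884277)
world ((645.5382690429688, 404.60888671875), (111.46825408935547, 47.14726257324219), 15.103022575378418)
0.65 [280. 195.  47. 117.] ((279.0, 194.49996948242188), (47.99999237060547, 112.99998474121094), 0.0)
world ((625.4547119140625, 239.43890380859375), (43.70091247558594, 111.73693084716797), 26.688194274902344)
0.56 [229. 318.  68.  84.] ((229.5870819091797, 319.66827392578125), (93.60392761230469, 42.634544372558594), 67.83365631103516)
world ((646.5222778320312, 89.19799041748047), (47.7935676574707, 116.31962585449219), 45.38935470581055)
```

View pics/car1.png

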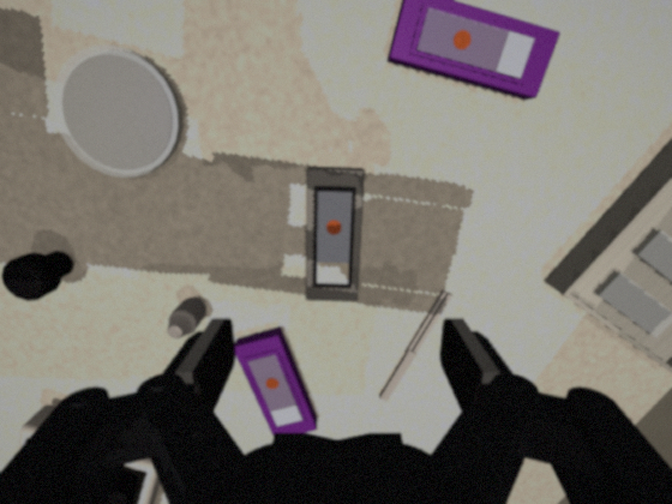

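Carrier at wrist (280,195) original, long axis straight up the image. Tweezers and objective are clear of the finger lanes. The open tips sit about 62 mm ahead of the TCP, so I'll use TCP z of about 72 for the grasp.

```bash
python3 - <<'E'
from h import *
p=shot('wrist')
U=np.array([[308,174],[362,174],[306,299],[359,298]])/1.2
W=np.array([world(p,u,17)[:2] for u in U]);print(W.round(1))
L=np.array([[-22,55],[22,55],[-22,-55],[22,-55]],float)
M,_=cv2.estimateAffinePartial2D(L,W);c=M[:,2];print(c,np.hypot(*M[:,0]),np.rad2deg(np.arctan2(M[1,0],M[0,0])))
delta([*c,72],118); delta([625.5,239.4,72],117.5)
print(world(p,np.array([334,227])/1.2,17))
E
```

```text
[[585.  274.4]
 [620.9 293.7]
 [630.3 181. ]
 [669.2 203. ]]
[627.01648607 238.69980358] 0.9326125218176313 28.006276531776102
shift [ -1.6  -1.1 152.3] rot [0.0006 0.0002 0.0054]
shift [ -0.3  -2.1 152.3] rot [0.0006 0.0002 0.0142]
[621.66107307 247.34140575  17.        ]
```

```bash
python3 -m handwheel '[[[-1,-1.5,30],[0,0,0]],[[-1,-1.5,60],[0,0,0]],[[-1,-1.5,90],[0,0,0]],[[-1,-1.5,115],[0,0,0]],[[-1,-1.5,130],[0,0,0]],[[-1,-1.5,140],[0,0,0]],[[-1,-1.5,147],[0,0,0]],[[-1,-1.5,152],[0,0,0]],[[-1,-1.5,152],[0,0,0]],[[-1,-1.5,152],[0,0,0]]]' 85 && python3 -m handwheel '[[[0,0,0],[0,0,0]],[[0,0,0],[0,0,0]],[[0,0,0],[0,0,0]],[[0,0,0],[0,0,0]],[[0,0,0],[0,0,0]],[[0,0,0],[0,0,0]],[[0,0,0],[0,0,0]],[[0,0,0],[0,0,0]],[[0,0,0],[0,0,0]],[[0,0,0],[0,0,0]]]' 30 40
```

```text
time: 5.9
eef_pos: [626.5, 239.5, 72.7]
orientation: [179.9, 0.0, 118.4]
force: [0.6, -0.3, -0.2]
opening: 0.997
time: 6.9
eef_pos: [626.5, 239.5, 72.6]
orientation: [179.9, 0.0, 118.4]
force: [-0.3, 0.5, 5.4]
opening: 0.505
```

```bash
python3 -m handwheel '[[[0,0,-10],[0,0,0]],[[0,0,-30],[0,0,0]],[[0,0,-60],[0,0,0]],[[0,0,-90],[0,0,0]],[[0,0,-120],[0,0,0]],[[0,0,-150],[0,0,0]],[[0,0,-180],[0,0,0]],[[0,0,-200],[0,0,0]],[[0,0,-200],[0,0,0]]]' && python3 - <<'E'
from h import *
p=shot('wrist');save(p,'hand.png',sc=1.2);print(manip.sense()['opening'],manip.sense()['force'])
for r in manip.spot_point(p,'carrier_mid')[:3]: print('mid',round(r['conf'],2),np.round(r['pixel'],1))
for r in manip.cut_out(p,'carrier')[:2]: print(r['conf'],np.round(r['rect']))
delta([535.5,-172,275],96.5)
E
```

```text
time: 7.8
eef_pos: [627.0, 239.6, 275.4]
orientation: [179.6, 0.1, 118.4]
force: [0.6, -0.1, -0.3]
opening: 0.505
0.5037457408962538 [-0.12871003  0.59883963 -1.21896192]
mid 0.95 [280.3 273.2]
mid 0.84 [372.3  49.7]
0.94 [285. 265. 104. 204.]
0.72 [220. 291.  33.  77.]
shift [-319.  -274.4   -4.1] rot [-3.200e-03  2.000e-04  3.816e-01]
```

View pics/hand.png

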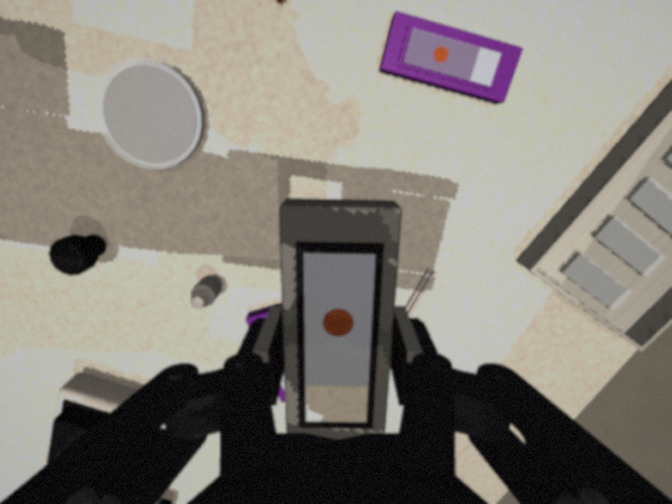

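```bash
python3 - <<'E'
from h import *
p=shot('wrist');p['T']=np.array(p['hand_eye'])
U=np.array([[281,210],[401,209],[287,432],[386,436]])/1.2
W=np.array([world(p,u,55.6)[:2] for u in U]);print(W.round(1))
L=np.array([[55,-22],[55,22],[-55,-22],[-55,22]],float)
M,_=cv2.estimateAffinePartial2D(L,W);print(M,np.rad2deg(np.arctan2(M[1,0],M[0,0])))
print('mid',world(p,[280.3,273.2],64.1), 'dot',world(p,np.array([338,322])/1.2,55.6))
E
```

```text
[[ 53.5 -19. ]
 [ 53.8  23.2]
 [-45.2 -21.3]
 [-47.4  22.2]]
[[ 9.22933025e-01 -2.05815773e-04  3.05239671e+00]
 [ 2.05815773e-04  9.22933025e-01  2.03598754e+00]] 0.01277706465137223
mid [ 1.70616283  0.3965613  64.1       ] dot [ 9.22100878  1.06271451 55.6       ]
```

```bash
python3 -m handwheel '[[[-32,-27,0],[0,0,0.04]],[[-64,-54,0],[0,0,0.08]],[[-96,-81,0],[0,0,0.12]],[[-128,-108,0],[0,0,0.16]],[[-160,-135,0],[0,0,0.2]],[[-192,-162,0],[0,0,0.24]],[[-224,-189,0],[0,0,0.28]],[[-256,-216,0],[0,0,0.32]],[[-288,-243,0],[0,0,0.36]],[[-319,-270,0],[0,0,0.38]]]' && python3 -m handwheel '[[[-30,0,0],[0,0,0]],[[-60,0,0],[0,0,0]],[[-60,0,0],[0,0,0]],[[-60,0,0],[0,0,0]],[[-60,0,0],[0,0,0]]]' && python3 look.py dock2.png
```

```text
time: 9.0
eef_pos: [538.9, -171.1, 270.2]
orientation: [-179.8, -0.1, 96.5]
force: [0.9, 1.0, -1.5]
opening: 0.502
time: 9.5
eef_pos: [546.6, -228.4, 270.9]
orientation: [-179.9, -0.1, 96.6]
force: [0.2, 0.3, -0.6]
opening: 0.507
nest 0.71 [276.7 136.9] [ 536.7 -171.6   64. ]
clip_roller 0.61 [270.4  16.6] [ 526.8 -101.2  154. ]
dock 0.7 [276.9 131.9] [ 536.  -171.4    0. ]
9.8 [ 546.99872541 -228.58602485  272.0147213 ] [1.79998160e+02 4.52884394e-03 9.66450976e+01] [ 0.45139247  0.73764152 -1.07256766]
```

```bash
python3 - <<'E'
from h import *
p=shot('wrist');q=dict(p);q['T']=np.array(p['hand_eye'])
for r in (205,209,243,250,419,427): print(r,world(q,np.array([338,r])/1.2,55.6)[:2].round(1))
for x in (55,-55): print([proj(q,[x+1,y,55.6]).round(1) for y in(-22,22)])
im=p['color'][:,:,::-1];a=cv2.convertScaleAbs(im[0:230,160:400],alpha=1.3)
cv2.imwrite('pics/d2.png',cv2.resize(a,None,fx=2.6,fy=2.6,interpolation=cv2.INTER_CUBIC))
E
```

```text
205 [55.6  1.2]
209 [54.1  1.2]
243 [41.7  1.2]
250 [39.   1.2]
419 [-37.7   1.2]
427 [-42.    1.2]
[array([226.5, 169.9]), array([331.4, 169.8])]
[array([238.5, 373.5]), array([320.5, 373.4])]
```

View pics/d2.png

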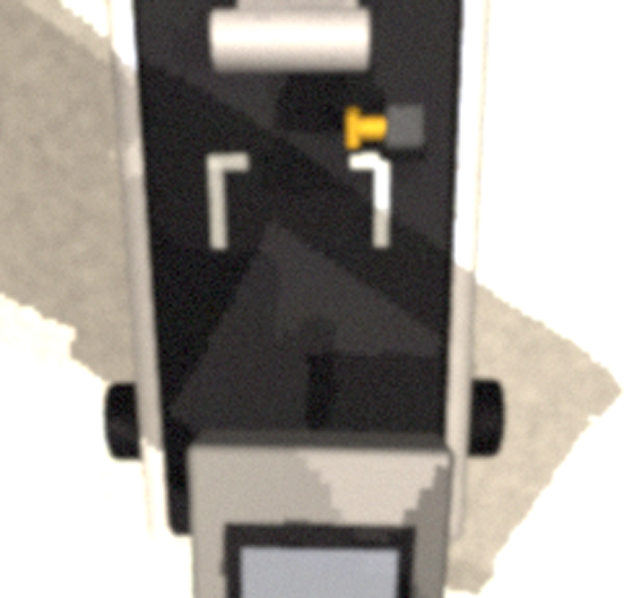

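```bash
python3 - <<'E'
from h import *
p=shot('wrist')
U=np.array([[228,248],[373,248],[226.5,170],[374,170]])/2.6+[160,0]
for z in(64,70):
    W=np.array([world(p,u,z)[:2] for u in U]);print(W.round(1))
    L=np.array([[-24.5,34],[24.5,34],[-24.5,57.5],[24.5,57.5]])
    M,_=cv2.estimateAffinePartial2D(L,W);sc=np.hypot(*M[:,0]);th=np.arctan2(M[1,0],M[0,0])
    R=np.array([[np.cos(th),-np.sin(th)],[np.sin(th),np.cos(th)]]);n=W.mean(0)-R@L.mean(0);print(z,sc,np.rad2deg(th),n)
T=tool(manip.sense());print(np.linalg.inv(T)@[*n,67,1])
h=manip.spot_point(p,'clip_roller')[0]['pixel'];print(h,world(p,h,154))
# carrier visual centre far-end y
q=dict(p);q['T']=np.array(p['hand_eye']);print([world(q,np.array([c,449])/2.6+[160,0],55.6)[:2].round(2) for c in(189,452)])
E
```

```text
[[ 508.8 -140.3]
 [ 556.7 -134.7]
 [ 506.3 -116.6]
 [ 553.8 -111.1]]
64 0.9855243234574875 6.554845659405004 [ 536.6308724  -171.14374731]
[[ 509.4 -140.5]
 [ 556.3 -135.1]
 [ 507.  -117.3]
 [ 553.5 -112. ]]
70 0.964216193179336 6.554836237855208 [ 536.78565554 -171.66020745]
[ 58.04588851  -3.60051961 205.04781096   1.        ]
[270.6, 14.6] [ 527.40702825 -100.5417791   154.        ]
[array([ 54.8 , -19.45]), array([54.77, 23.11])]
```

```bash
python3 -m handwheel '[[[30,-2,0],[0,0,0]],[[58,-5,0],[0,0,0]],[[58,-5,20],[0,0,0]],[[58,-5,45],[0,0,0]],[[58,-5,70],[0,0,0]],[[58,-5,90],[0,0,0]],[[58,-5,105],[0,0,0]],[[58,-5,115],[0,0,0]],[[58,-5,121],[0,0,0]],[[58,-5,121],[0,0,0]]]' && python3 - <<'E'
from h import *
p=shot('wrist');save(p,'pre.png',(120,80,440,380),2);s=manip.sense();print(s['eef_pos'],s['orientation'],s['force'])
E
```

```text
time: 10.95
eef_pos: [535.2, -172.2, 150.5]
orientation: [-180.0, -0.0, 96.6]
force: [0.6, -0.5, -1.3]
opening: 0.507
[ 535.5448215  -172.29744857  151.14114438] [1.79978163e+02 1.52009944e-02 9.65880540e+01] [-0.45515357 -0.41820668 -1.00779216]
```

View pics/pre.png

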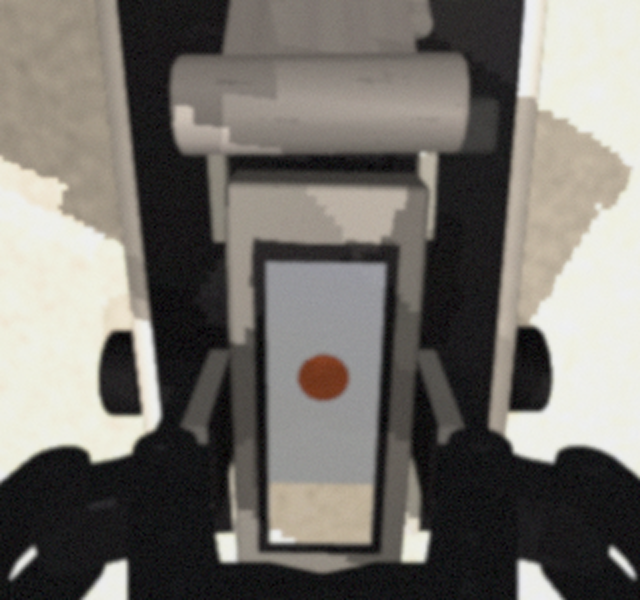

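```bash
python3 -m handwheel '[[[0,0,3],[0,0,-0.015]],[[0,0,6],[0,0,-0.015]],[[0,0,8],[0,0,-0.015]],[[0,0,10],[0,0,-0.015]],[[0,0,11.5],[0,0,-0.015]],[[0,0,12.5],[0,0,-0.015]],[[0,0,13.3],[0,0,-0.015]],[[0,0,13.3],[0,0,-0.015]],[[0,0,13.3],[0,0,-0.015]]]'; python3 -m handwheel '[[[0,0,0.5],[0,0,0]],[[0,0,1],[0,0,0]],[[0,0,1],[0,0,0]],[[0,0,1],[0,0,0]]]'
```

```text
time: 11.9
eef_pos: [535.4, -172.2, 137.7]
orientation: [180.0, 0.0, 97.4]
force: [-0.8, 0.1, -0.3]
opening: 0.5
time: 12.3
eef_pos: [535.3, -172.2, 136.6]
orientation: [180.0, 0.0, 97.5]
force: [0.3, 0.3, -0.3]
opening: 0.508
```

```bash
python3 -m handwheel '[[[0,0,0.5],[0,0,0]],[[0,0,1],[0,0,0]],[[0,0,1],[0,0,0]],[[0,0,1],[0,0,0]]]'; python3 - <<'E'
from h import *
p=shot('wrist');save(p,'seat.png',(120,80,440,380),2);print(manip.sense()['force'])
E
```

```text
time: 12.7
eef_pos: [535.4, -172.2, 135.8]
orientation: [180.0, 0.0, 97.4]
force: [-0.7, -0.0, 2.0]
opening: 0.505
[-0.92442668  0.23783345  1.17893356]
```

View pics/seat.png

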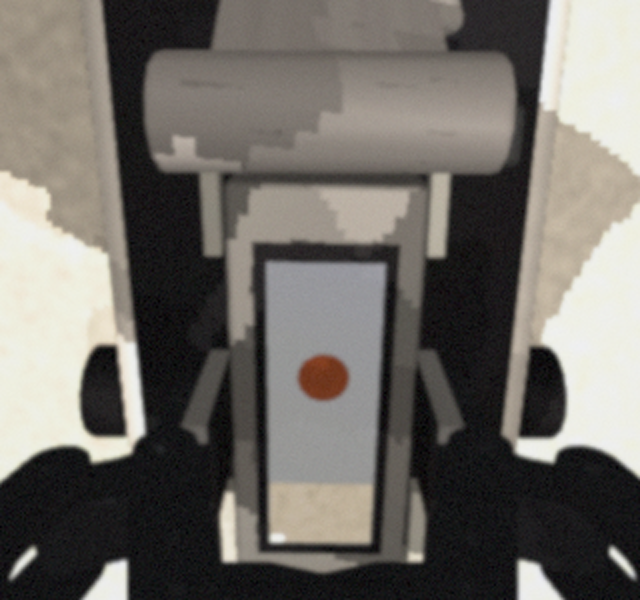

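The carrier sits between the corner walls, and contact came at the expected height (TCP about 136). Releasing.

```bash
python3 -m handwheel '[[[0,0,0],[0,0,0]],[[0,0,0],[0,0,0]],[[0,0,0],[0,0,0]],[[0,0,0],[0,0,0]],[[0,0,0],[0,0,0]]]' 68 && python3 -m handwheel '[[[0,0,-5],[0,0,0]],[[0,0,-15],[0,0,0]],[[0,0,-30],[0,0,0]],[[0,0,-50],[0,0,0]],[[0,0,-80],[0,0,0]],[[0,0,-110],[0,0,0]],[[-20,0,-130],[0,0,0]],[[-40,0,-150],[0,0,0]],[[-40,0,-150],[0,0,0]]]' && python3 look.py rel.png
```

```text
time: 13.25
eef_pos: [535.3, -172.2, 135.5]
orientation: [-180.0, 0.0, 97.4]
force: [-0.0, -0.1, -0.1]
opening: 0.798
time: 14.15
eef_pos: [541.9, -214.0, 289.6]
orientation: [179.6, 0.3, 97.3]
force: [0.2, 0.4, -0.4]
opening: 0.793
nest 0.6 [277.6 149.6] [ 535.7 -171.8   64. ]
clip_hinge 0.97 [279.4   1.8] [522.8 -56.   89. ]
clip_roller 0.7 [278.8  47.5] [527.6 -99.1 154. ]
clip_roller 0.54 [280.4   0. ] [525.4 -73.9 154. ]
14.45 [ 539.97829498 -210.99762078  284.52846077] [-1.79880203e+02 -7.86879187e-02  9.74872090e+01] [ 0.11908873  0.24878672 -0.12424902]
```

View pics/rel.png

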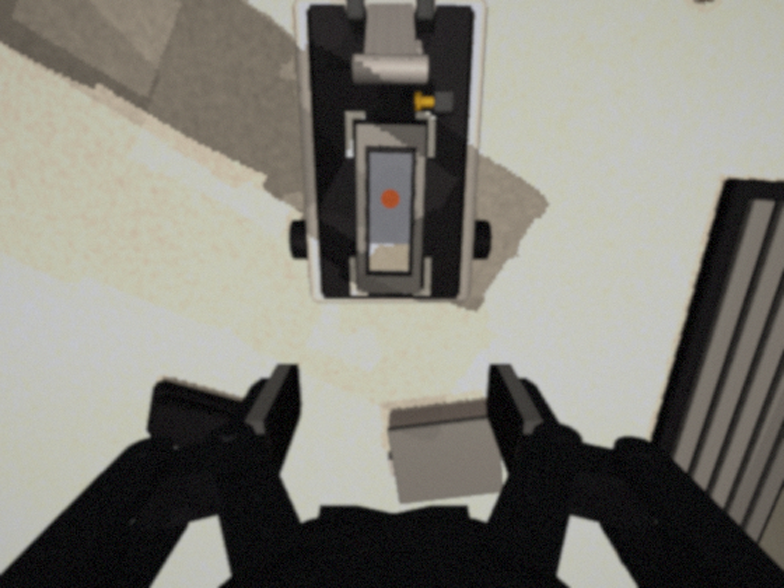

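The carrier is seated inside all four corner walls, with the clip still open. Next I close the fingers and hover above the roller.

```bash
python3 - <<'E'
from h import *
n=np.array([535.6,-172.0]);a=np.deg2rad(6.6);u=np.array([-np.sin(a),np.cos(a)])
delta([*(n+74.3*u),240],96.6)
E
```

```text
shift [113.5   2.   44.7] rot [-0.0021 -0.0014  0.0155]
```

```bash
python3 -m handwheel '[[[0,0,0],[0,0,0.015]],[[30,0.5,0],[0,0,0.015]],[[60,1,0],[0,0,0.015]],[[90,2,10],[0,0,0.015]],[[113.5,2,25],[0,0,0.015]],[[113.5,2,35],[0,0,0.015]],[[113.5,2,41],[0,0,0.015]],[[113.5,2,45],[0,0,0.015]],[[113.5,2,45],[0,0,0.015]],[[113.5,2,45],[0,0,0.015]]]' 0 && python3 -m handwheel '[[[0,0,3],[0,0,0]],[[0,0,6],[0,0,0]],[[0,0,9],[0,0,0]],[[0,0,10],[0,0,0]],[[0,0,11],[0,0,0]],[[0,0,11],[0,0,0]]]'
```

```text
time: 15.45
eef_pos: [528.1, -99.9, 240.9]
orientation: [180.0, 0.0, 96.5]
force: [0.2, 0.5, 0.0]
opening: -0.003
time: 16.05
eef_pos: [527.7, -99.0, 229.5]
orientation: [-180.0, 0.0, 96.6]
force: [0.0, -0.2, 0.8]
opening: 0.002
```

```bash
python3 -m handwheel '[[[0,0,1],[0,0,0]],[[0,0,2],[0,0,0]],[[0,0,2],[0,0,0]]]'; python3 -m handwheel '[[[0,0,1],[0,0,0]],[[0,0,2],[0,0,0]],[[0,0,2],[0,0,0]]]';python3 -m handwheel '[[[-1,0,1],[0,0,0]],[[-2,0,2],[0,0,0]],[[-2,0,2],[0,0,0]]]'
```

```text
time: 16.35
eef_pos: [527.7, -99.0, 227.5]
orientation: [-180.0, 0.0, 96.6]
force: [0.7, -0.3, -0.2]
opening: -0.002
time: 16.65
eef_pos: [527.7, -99.1, 225.5]
orientation: [-180.0, 0.0, 96.6]
force: [0.1, -0.2, 0.1]
opening: 0.002
time: 16.95
eef_pos: [528.0, -101.2, 223.5]
orientation: [-180.0, 0.0, 96.6]
force: [0.5, -0.7, -0.8]
opening: -0.003
```

```bash
python3 -m handwheel '[[[-2.5,0,2],[0,0,0]],[[-5,0,4.5],[0,0,0]],[[-7.5,0,7],[0,0,0]],[[-10,0,10],[0,0,0]],[[-13,0,13],[0,0,0]],[[-13,0,13],[0,0,0]]]'; python3 -m handwheel '[[[-2,0,3],[0,0,0]],[[-4,0,6],[0,0,0]],[[-5.8,0,9],[0,0,0]],[[-7.3,0,12],[0,0,0]],[[-7.3,0,12],[0,0,0]]]'
```

```text
time: 17.55
eef_pos: [529.6, -114.5, 210.1]
orientation: [-180.0, 0.0, 96.6]
force: [0.5, -1.1, 1.9]
opening: -0.002
time: 18.05
eef_pos: [530.1, -121.2, 197.9]
orientation: [-179.9, -0.0, 96.6]
force: [-0.3, -0.3, 0.3]
opening: 0.002
```

```bash
cat > chk.py <<'E'
from h import *
# clip angle from roller pixel in side and wrist pictures: best phi along arc
n=np.array([535.6,-172.0]);a=np.deg2rad(6.6);u=np.array([-np.sin(a),np.cos(a)])
for nm in('side','top','wrist'):
    p=shot(nm)
    for r in manip.spot_point(p,'clip_roller')[:2]:
        ph=np.linspace(0,.95,96);D=[np.linalg.norm(proj(p,[*(n+(115-70*np.cos(f))*u),89+70*np.sin(f)])-r['pixel']) for f in ph]
        i=int(np.argmin(D));print(nm,round(r['conf'],2),np.round(r['pixel'],1),'joint',round(.95-ph[i],2),'resid px',round(D[i],1))
    for r in manip.spot_point(p,'carrier_mid')[:4]:
        w=world(p,r['pixel'],72.5)[:2]-n
        if np.hypot(*w)<40: print(nm,'carrier in nest',round(r['conf'],2),(w@[u[1],-u[0]]).round(1),(w@u).round(1))
print(manip.sense()['force'],manip.sense()['time'])
E
python3 chk.py
```

```text
side 0.74 [298.  195.6] joint 0.5 resid px 1.8
side carrier in nest 0.62 -5.5 -7.9
top 0.65 [302.  244.3] joint 0.0 resid px 20.2
top 0.59 [242.8 233.6] joint 0.0 resid px 79.5
wrist 0.84 [277.4 259.3] joint 0.26 resid px 1.1
wrist carrier in nest 0.64 -0.4 36.9
[-0.27118671  0.62980503 -0.00232723] 18.5
```

```bash
python3 -m handwheel '[[[-1.5,0,3],[0,0,0]],[[-2.8,0,6.4],[0,0,0]],[[-4,0,10],[0,0,0]],[[-4.8,0,13],[0,0,0]],[[-5.5,0,16],[0,0,0]],[[-6,0,18],[0,0,0]],[[-6.2,0,20],[0,0,0]],[[-6.2,0,20],[0,0,0]]]'; python3 chk.py
```

```text
time: 19.3
eef_pos: [530.7, -127.2, 178.1]
orientation: [-179.9, -0.0, 96.6]
force: [0.2, -0.2, -0.4]
opening: 0.003
side 0.69 [295.5 200.8] joint 0.83 resid px 0.8
side carrier in nest 0.67 -6.3 5.6
top 0.27 [237.8 234.9] joint 0.0 resid px 84.3
[ 0.48527939 -0.75992212  0.43063089] 19.75
```

The clip is following at about 0.83. Now the detent, in small steps with the force read each time.

```bash
python3 -m handwheel '[[[-0.3,0,1.5],[0,0,0]],[[-0.5,0,3],[0,0,0]],[[-0.5,0,3],[0,0,0]]]' | grep -E 'eef|force'; python3 -m handwheel '[[[0,0,1],[0,0,0]],[[-0.1,0,2],[0,0,0]],[[-0.1,0,2],[0,0,0]]]'| grep -E 'eef|force'; python3 -m handwheel '[[[0,0,0.7],[0,0,0]],[[0,0,1.5],[0,0,0]],[[0,0,1.5],[0,0,0]]]'| grep -E 'eef|force'
```

```text
eef_pos: [531.0, -127.9, 175.4]
force: [0.5, -0.8, -0.1]
eef_pos: [531.1, -128.0, 173.5]
force: [0.2, -0.1, -0.3]
eef_pos: [531.1, -128.0, 172.2]
force: [-0.5, -0.8, 1.8]
```

```bash
python3 -m handwheel '[[[0,0,0.7],[0,0,0]],[[0,0,1.5],[0,0,0]],[[0,0,1.5],[0,0,0]]]' | grep -E 'eef|force'; python3 -m handwheel '[[[0,0,0.7],[0,0,0]],[[0,0,1.5],[0,0,0]],[[0,0,1.5],[0,0,0]]]'| grep -E 'eef|force'
```

```text
eef_pos: [531.1, -128.1, 170.6]
force: [-1.2, -0.7, 2.3]
eef_pos: [531.1, -128.1, 169.1]
force: [-0.7, -0.8, 4.9]
```

```bash
python3 -m handwheel '[[[0,0,0.7],[0,0,0]],[[0,0,1.3],[0,0,0]],[[0,0,1.3],[0,0,0]]]' | grep -E 'eef|force'
```

```text
eef_pos: [531.1, -128.1, 167.9]
force: [-2.0, -1.4, 5.1]
```

```bash
python3 -m handwheel '[[[0,0,0.7],[0,0,0]],[[0,0,1.5],[0,0,0]],[[0,0,1.5],[0,0,0]]]' | grep -E 'eef|force'
```

```text
eef_pos: [531.1, -128.2, 166.4]
force: [-2.3, -1.7, 5.3]
```

```bash
python3 -m handwheel '[[[0,0,0.7],[0,0,0]],[[0,0,1.5],[0,0,0]],[[0,0,1.5],[0,0,0]]]' | grep -E 'eef|force'
```

```text
eef_pos: [531.1, -128.2, 165.1]
force: [-2.9, -2.6, 7.1]
```

```bash
python3 -m handwheel '[[[0,0,0.7],[0,0,0]],[[0,0,1.2],[0,0,0]],[[0,0,1.2],[0,0,0]]]' | grep -E 'eef|force'
```

```text
eef_pos: [531.1, -128.2, 164.0]
force: [-2.8, -1.6, 8.3]
```

```bash
python3 -m handwheel '[[[0,0,0.6],[0,0,0]],[[0,0,1.2],[0,0,0]],[[0,0,1.2],[0,0,0]]]' | grep -E 'eef|force'; python3 chk.py
```

```text
eef_pos: [530.9, -128.2, 162.8]
force: [-2.8, -1.4, 8.0]
side 0.71 [296.9 206.3] joint 0.95 resid px 3.3
side carrier in nest 0.65 -3.0 21.1
wrist 0.57 [279.6 256.6] joint 0.95 resid px 8.8
[-3.19747453 -1.83458511  7.78455071] 23.2
```

```bash
python3 -m handwheel '[[[0,0,0.6],[0,0,0]],[[0,0,1.2],[0,0,0]],[[0,0,1.2],[0,0,0]]]' | grep -E 'eef|force'
```

```text
eef_pos: [530.9, -128.3, 161.7]
force: [-3.9, -2.3, 8.0]
```

```bash
python3 -m handwheel '[[[0,0,0.6],[0,0,0]],[[0,0,1.2],[0,0,0]],[[0,0,1.2],[0,0,0]]]' | grep -E 'eef|force'
```

```text
eef_pos: [531.2, -128.3, 160.3]
force: [-2.5, -2.5, 6.8]
```

```bash
python3 -m handwheel '[[[0,0,0.6],[0,0,0]],[[0,0,1.2],[0,0,0]],[[0,0,1.2],[0,0,0]]]' | grep -E 'eef|force'; python3 - <<'E'
from h import *
p=shot('side');save(p,'last.png',(250,160,345,240),8)
E
```

```text
eef_pos: [531.3, -128.3, 159.3]
force: [-2.6, -1.8, 7.3]
```

View pics/last.png

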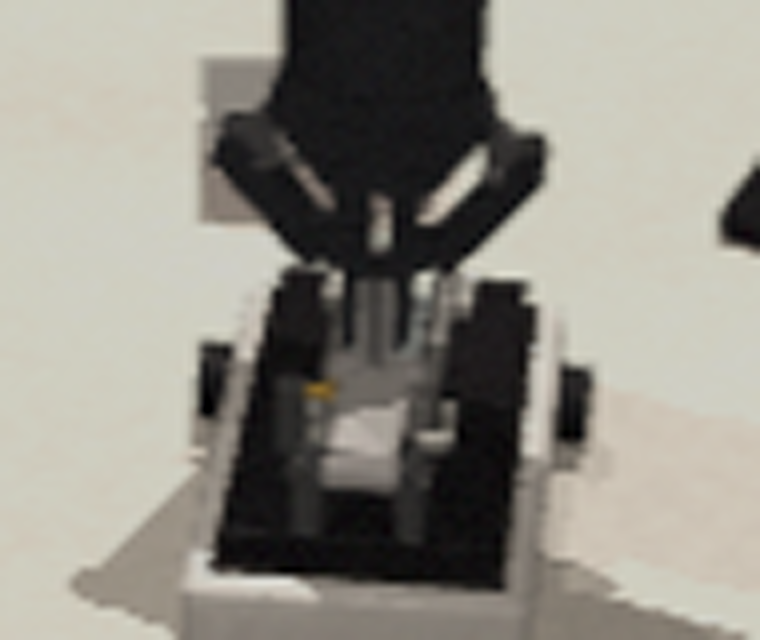

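Force peaked at about 8.3 N and fell to 6.8 N, which suggests the snap. I'll press slightly further to confirm the stage stiffness slope, then lift and measure.

```bash
python3 -m handwheel '[[[0,0,0.6],[0,0,0]],[[0,0,1.2],[0,0,0]],[[0,0,1.2],[0,0,0]]]' | grep -E 'eef|force'; python3 - <<'E'
from h import *
for _ in range(4): manip.read_camera('top'); print(manip.sense()['force'].round(1))
E
```

```text
eef_pos: [531.3, -128.3, 158.2]
force: [-2.6, -3.0, 8.4]
[-1.9 -2.7  8.6]
[-2.5 -1.7  7.9]
[-2.7 -2.3  8.1]
[-3.  -2.8  8.2]
```

```bash
python3 -m handwheel '[[[0,0,0.6],[0,0,0]],[[0,0,1.2],[0,0,0]],[[0,0,1.2],[0,0,0]]]' | grep -E 'eef|force'; python3 - <<'E'
from h import *
for _ in range(4): manip.read_camera('top'); print(manip.sense()['force'].round(1))
E
```

```text
eef_pos: [531.3, -128.3, 157.1]
force: [-2.4, -2.4, 9.8]
[-2.9 -2.1  9.3]
[-3.  -1.1  8.8]
[-2.4 -2.5  8.6]
[-2.1 -1.7  9.4]
```

```bash
python3 -m handwheel '[[[0,0,-2],[0,0,0]],[[0,0,-4],[0,0,0]],[[0,0,-6],[0,0,0]],[[0,0,-8],[0,0,0]],[[0,0,-8],[0,0,0]]]'| grep -E 'eef|force';  python3 -m handwheel '[[[0,0,-2],[0,0,0]],[[0,0,-4],[0,0,0]],[[0,0,-4],[0,0,0]]]'| grep -E 'eef|force'; python3 -m handwheel '[[[0,0,-5],[0,0,0]],[[0,0,-15],[0,0,0]],[[-5,0,-30],[0,0,0]],[[-20,0,-50],[0,0,0]],[[-40,0,-70],[0,0,0]],[[-60,0,-90],[0,0,0]],[[-80,0,-110],[0,0,0]],[[-90,0,-120],[0,0,0]],[[-90,0,-120],[0,0,0]],[[-90,0,-120],[0,0,0]]]'; python3 chk.py
python3 - <<'E'
from h import *
p=shot('wrist');save(p,'end.png',sc=1.4)
n=np.array([535.6,-172.0]);a=np.deg2rad(6.6);u=np.array([-np.sin(a),np.cos(a)]);x=np.array([u[1],-u[0]])
for j in(.87,.93,.95):
    f=.95-j;print(j,proj(p,[*(n+(115-70*np.cos(f))*u),89+70*np.sin(f)]).round(1))
print('mid exp',proj(p,[*n,72.5]).round(1),[ (round(r['conf'],2),np.round(r['pixel'],1)) for r in manip.spot_point(p,'carrier_mid')])
for r in manip.cut_out(p,'carrier')[:2]: print(r['conf'],np.round(r['rect'],1))
E
```

```text
eef_pos: [531.3, -128.0, 164.5]
force: [-0.7, -1.0, 3.6]
eef_pos: [531.1, -127.7, 168.2]
force: [-0.5, -0.4, -0.7]
time: 26.95
eef_pos: [541.0, -216.8, 287.8]
orientation: [-179.9, -0.1, 96.6]
force: [-0.6, 0.0, -1.3]
opening: 0.001
side carrier in nest 0.64 -5.2 1.0
top 0.92 [329.9 244.4] joint 0.45 resid px 3.8
top carrier in nest 0.62 9.5 1.4
wrist 0.95 [278.4  95.9] joint 0.78 resid px 1.0
wrist carrier in nest 0.87 1.4 0.6
[0.15007758 0.02347306 0.0671462 ] 27.4
0.87 [279.1  96.7]
0.93 [279.1  97.2]
0.95 [279.1  97.3]
mid exp [279.3 149.1] [(0.97, array([280.4, 150.4]))]
0.84 [281.2 147.6  53.1 126.4]
0.51 [320.1 311.7  75.9  51.4]
```

The unloading curve confirms the snap. At tip height 91.5 mm the force was 3.6 N, against about 8 N at the same height on the way in. Contact ended at about 95 mm, which is the shut roller's top. Handing in.

```bash
python3 -c "
from plant import manip
s=manip.sense();print(s['time'],s['force'])
print(manip.finish_job())"
```

```text
27.55 [-0.57228331 -0.47179962  0.42345493]
the job is handed in; nothing more can be done
None
```

I set the grey carrier down flat in the nest and released it. I then pressed the clip along its arc until it snapped shut, backed the arm well clear and handed the job in at 27.6 s.

**Checks that agreed**
- **Seating:** a picture after release showed the carrier inside all four corner walls. The last wrist picture puts it about 1.4 mm across and 0.6 mm lengthwise from the nest's centre.
- **Snap:** the measured force climbed to about 8.3 N, then dropped to 6.8 N. I then pressed about 2 mm further to confirm it, which reached 9.8 N, so the highest reading was well below 20 N.
- **Staying shut:** on lifting off, the force was 3.6 N at a height where it had been about 8 N on the way in. Contact ended at the height of the shut roller's top, and the force then read about zero.

**Checks that failed or disagreed**
- **Clip angle from pictures:** it was inconclusive. The wrist view gave 0.78, but that view moves less than a pixel between snapped and not snapped. The top view's fit was poor. I judged the clip shut by the forces.
- **Carrier position from the side and top cameras:** they gave offsets of 5 to 10 mm. I put that down to their coarse resolution and trusted the wrist view.
- **Final view:** my last picture was refused because the limit of 12 was reached, so I did not see the end state myself. I did not measure the bystanders again at the end; the arm was kept clear of them throughout.

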